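# Take the broad chisel from the raked rack and hold it ready to pare

### The arm

A 7-joint arm with a two-finger parallel gripper is mounted at the origin on a cart in front of the work surface, level with it; the furniture and walls round the work are solid. World frame = base frame: x ahead of the robot, y to its left, z up, the work surface at z = 0. Lengths are in m, angles in rad, forces in N, time in s.
With the tool pointing down it reaches from about 0.4 to 0.85 m from the base axis. Payload 10.4 kg.
Tool frame: the origin (TCP) lies at the very end of the fingers, on their centre line; the grasp point (between the pads) lies 19 mm behind it; z points along the fingers, y is the line along which they close (so a half turn about z gives the same grasp; the last joint's range is limited). The gripper opens to 87 mm and grips with 3 to 60 N. Pads are 19 mm wide; open, the fingers measure 117 mm over their backs; the gripper's body (75 mm by 190 mm) begins 51 mm behind the grasp point.
Start: joints at [-1.13, 0.332, -0.065, 1.46, 0.022, 1.35, -0.088], TCP at [0.28, 0.559, 0.223] pointing down, gripper open.
Joint ranges: [-2.6, 2.6], [-0.5, 2.12], [-1.47, 1.34], [0.16, 2.42], [-1.27, 4.41], [0.06, 2.06], [-2.6, 2.6]. Speed limits (rad/s): [2.22, 2.22, 2.79, 2.79, 3.14, 3.14, 3.14].

### API

Orientations are given as a unit quaternion [w, x, y, z].
In Python, from rig import readout, viewer, arm gives the robot as it stands.
- The arm moves only by the tool jog_arm, never from a script. Its argument "targets" is a list of rows, each an object with "claw": the gripper's target within -1 to 1 (fully open at 1, half-way at 0, shut at -1); "xyz": the shift along the world's x, y, z in cm, a list of three; "turn": the turn about the world's z in rad. In form: [{"claw": claw, "xyz": [tx, ty, tz], "turn": turn}, ...]. A call has 1 to 20 rows; each row is the pose to reach, as a shift and turn from the pose commanded when the call began; what a row does not reach only later rows make up. A row lasts 1/10 s, in which the tool goes at most 50 mm and 8.59 degrees, less where a joint would pass 70% of its speed; a pose out of reach is approached as far as the arm can. A call with a gripper value outside its range is refused whole. The fingers move at their own pace and stop on an object; "squeeze" is the grip in N (left out, the last holds). Time passes only in rows, so rows that repeat a pose let the fingers close. It gives the time, the measured TCP pose, the force, the opening and the grip force at its end, in the units of the state.
- readout.read_state(): the state, without advancing time (a new reading comes with each control period).
- viewer.capture(name): name is "scene" or "side" or "wrist"; returns a dict with "frame" (480x640x3 uint8, blue, green, red), "z_map" (480x640 float32, m along the optical axis (not along the pixel's ray), 0 where there is no reading), "camera_matrix" (3x3 intrinsics, pixels), "distortion" ([k1, k2, p1, p2, k3] as OpenCV has them; the pictures are not rectified), "cam_to_world" (4x4, takes a point from camera to world coordinates). Camera axes: x right, y down, z forward; pixel columns grow to the right and rows downward; lengths in m; the calibration is good to about 2 mm. A picture is of the moment at which its call begins.
- arm.finish_job(): hands the job in; it is judged then, once.
The state is a dict: "time_s": time; "joint_positions": joint angles; "joint_velocities": joint speeds; "effort": joint torques, N m; "tool_pos": TCP position; "orientation": TCP orientation; "ft_force": force on the tool from outside, world axes, zero at the start; "ft_torque": the same for the moment, N m; "grip_width": finger opening in m; "grip_force": force on a finger pad.
Only numpy, scipy, OpenCV 4.12 (cv2) and the standard library are available. Lean on these libraries where they do the work, as an engineer would, in place of code of your own. Each camera call takes 0.05 s, during which the arm holds its last target. There are 200 camera calls.

### The job

Draw the broad-bladed chisel out of its sloping rack, turn it level with the same face of the blade up as in the rack, and hold it ready to pare across the kerfed bar: the chisel square across the bar, its cutting edge hovering about 10 cm above the middle of the bar's top, touching nothing. Do not disturb the bar, the narrow chisel, the glue bottle or the wedge. The job ends like this: finish still holding the chisel there, at rest.

Things in the scene. Friction and masses are not known exactly. Their poses are not given: they have to be found in the camera images.
- broad_chisel: bench chisel, 261 mm, 0.14 kg: broad blade (18 x 7 mm), reddish-brown round handle 28 mm thick; in either rack slot, edge pointing away from the robot and about 35 degrees down. y runs from edge to handle end, x across the blade, z its upper face normal. Origin at mid length, 8.5 mm under the blade's middle plane; handle y 12 to 130 mm (axis at z 12 to 19 mm), blade y -17 to -130 mm
- broad_grip (a point): middle grip point on the axis of the broad chisel's handle, 60 mm from the origin towards the handle end, near the centre of mass; 190 mm from the cutting edge
- broad_edge (a point): middle of the broad chisel's cutting edge
- narrow_chisel: same kind of chisel with a narrow blade (10 mm wide) and pale handle, 261 mm long, in the rack's other slot; axes as for the broad chisel; must stay
- rack: fixed wooden rack 170 deep, 196 wide, about 150 mm high: two cross bars between cheeks, each with two slots 25 x 10 mm at y = +40 and -40 mm. Origin under its base near the middle, x away from the robot. Chisels lie in its x-z planes, edge down about 35 degrees towards +x, hanging by the handle's shoulder; one comes free when drawn 145 mm straight along its own +y
- kerf_bar: pale wooden bar with a row of saw kerfs along its underside, 45 x 230 x 40 mm (x, y, z), lying loose on the bench, its length (y) roughly across the robot's view; origin under its middle
- bar_middle (a point): middle of the bar's top face, 40 mm above the bench; its x axis points square across the bar
- glue_bottle: tan glue bottle with red spout cap, 58 mm diameter, 164 mm high, standing; origin under its middle; bystander
- wedge: reddish wooden wedge 40 x 130 x 50 mm lying on the bench between the bar and the robot; origin under its middle; bystander

How it is judged:
On the way:
1. the broad chisel is drawn clear of the rack in the gripper (distance of broad_edge from where it was at the start of the episode above 0.14 m and contact force between broad_chisel and the fingers above 1 N and contact force between broad_chisel and rack below 0.3 N), for 0.2 s.
At the end, for the whole second after the job is handed in: The broad chisel is in the gripper and touches nothing else, at rest, its upper blade face up and level within 15 degrees, square across the bar within 15 degrees, the middle of its edge within 22 mm (in plan) of the middle of the bar and 50 to 150 mm above the bar's top (contact force between broad_chisel and the fingers above 1 N and angle between broad_chisel's own z axis and vertical below 0.26 rad and angle between the y axis of broad_chisel and the x axis of kerf_bar, either way round below 0.26 rad and horizontal distance between broad_edge and bar_middle below 0.022 m and z of broad_edge in the frame of bar_middle between 0.05 and 0.15 m and height (world z) of broad_grip above 0.05 m and contact force between broad_chisel and kerf_bar below 0.1 N and contact force between broad_chisel and rack below 0.1 N and contact force between broad_chisel and glue_bottle below 0.1 N and contact force between broad_chisel and wedge below 0.1 N and linear speed of broad_chisel below 0.03 m/s and angle between kerf_bar's own z axis and vertical below 0.1 rad); the arm keeps its last pose, push and grip.
It fails at once if the chisel strikes the bar (contact force between broad_chisel and kerf_bar above 2 N).
It fails at once if the bar is shifted more than 20 mm (distance of kerf_bar from where it was at the start of the episode above 0.02 m).
It fails at once if the narrow chisel is shifted more than 20 mm (distance of narrow_chisel from where it was at the start of the episode above 0.02 m).
It fails at once if the glue bottle is shifted more than 30 mm or tipped (distance of glue_bottle from where it was at the start of the episode above 0.03 m or angle between glue_bottle's own z axis and vertical above 0.5 rad).
It fails at once if the wedge is shifted more than 30 mm (distance of wedge from where it was at the start of the episode above 0.03 m).
It also fails if it takes over 35 s, if anything falls off the work surface, if the arm or the gripper's body presses on something with over 40 N, if the wrist force passes 120 N, or if a joint passes its speed limit or range.

## Working session

There is one attempt and no reset: what is moved stays moved. The work goes in short steps, Python scripts to look and compute and a tool call to move; the robot and the scene stay as the last step left them, time stands still between calls to the robot, and variables do not carry over. Pictures are saved under pics/ and viewed, at most 10 in all, crops included, and the job is handed in when it is done.

Besides the shell and the picture viewer there is one more tool, called after "Request:" as name(argument=value, ...), one argument or row to a line, values as JSON. jog_arm: Moves the arm, as the interface text tells. Its arguments: {"type":"object","properties":{"targets":{"type":"array","items":{"type":"object","properties":{"claw":{"type":"number"},"xyz":{"type":"array","items":{"type":"number"}},"turn":{"type":"number"}}}},"squeeze":{"type":"number"}},"required":["targets"]}

```bash
mkdir -p pics; ls
cat > h.py <<'E'
import numpy as np, cv2
from rig import readout, viewer, arm
def cap(n):
    c=viewer.capture(n); np.savez(f'{n}.npz',**{k:np.array(v) for k,v in c.items()}); return c
def cloud(c):
    K=np.array(c['camera_matrix'],float);D=np.array(c['distortion'],float);z=c['z_map']
    h,w=z.shape;u,v=np.meshgrid(np.arange(w),np.arange(h))
    p=cv2.undistortPoints(np.stack([u,v],-1).reshape(-1,1,2).astype(float),K,D).reshape(h,w,2)
    P=np.dstack([p*z[...,None],z,np.ones_like(z)])@np.array(c['cam_to_world']).T
    P=P[...,:3].copy();P[z<=0]=np.nan;return P
E
python3 - <<'E'
from h import *
for n in ['scene','side']:
    c=cap(n);cv2.imwrite(f'pics/{n}0.png',c['frame']);print(n,np.round(c['cam_to_world'],2).tolist())
s=readout.read_state();print({k:np.round(v,3) for k,v in s.items()})
E
```

```text
pics
scene [[0.84, -0.3, 0.45, 0.25], [-0.54, -0.49, 0.69, -0.64], [0.01, -0.82, -0.57, 0.64], [0.0, 0.0, 0.0, 1.0]]
side [[-0.94, -0.22, 0.26, 0.3], [-0.34, 0.55, -0.76, 0.99], [0.02, -0.81, -0.59, 0.87], [0.0, 0.0, 0.0, 1.0]]
{'time_s': np.float64(0.1), 'joint_positions': array([-1.13 ,  0.333, -0.065,  1.461,  0.022,  1.35 , -0.088]), 'joint_velocities': array([ 0.001, -0.001,  0.001, -0.002, -0.002, -0.   ,  0.001]), 'effort': array([ 1.0000e-03, -6.2454e+01,  2.5000e-02, -3.9072e+01, -6.2000e-02,
        3.7000e-02,  0.0000e+00]), 'tool_pos': array([0.279, 0.559, 0.222]), 'orientation': array([-0.   ,  0.23 ,  0.973, -0.001]), 'ft_force': array([-0.951, -0.04 ,  0.006]), 'ft_torque': array([ 0.049, -0.024, -0.043]), 'grip_force': np.float64(0.0), 'grip_width': np.float64(0.087)}
```

View pics/scene0.png

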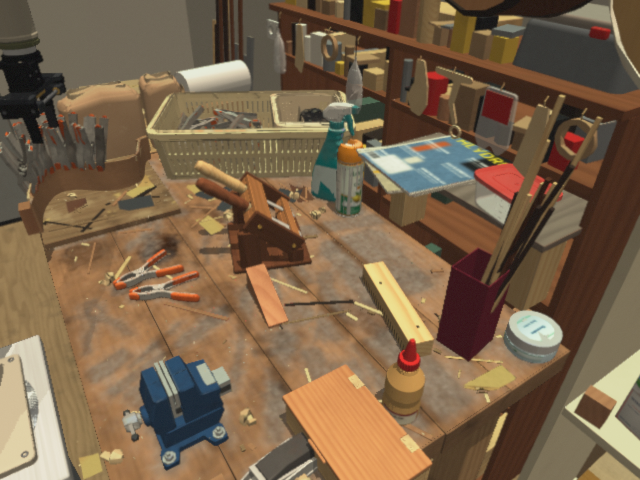

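View pics/side0.png

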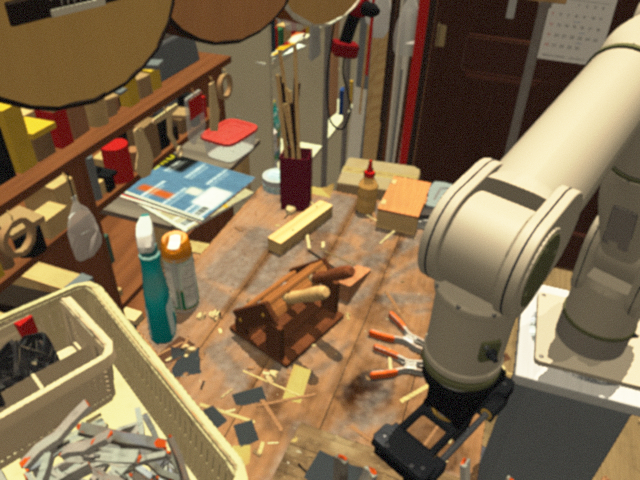

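The scene view shows the red-brown handle at about (222,192) in the near slot and the pale one at (218,175). It also shows the bar at (397,305), the wedge at (266,294) and the bottle at (404,380). The side view has the red-brown handle at (335,275) and the bar at (300,228).

Run:
```python
from h import *
for n in ['scene','side']:
    c=dict(np.load(n+'.npz'));P=cloud(c);f=c['frame']
    pts=dict(scene=dict(handle=[(205,185),(215,191),(225,195),(235,201),(242,206)],pale=[(205,167),(220,175),(235,183)],rack=[(250,185),(262,210),(300,262),(236,268)],blade=[(252,212),(262,220),(275,228)],bar=[(370,266),(384,264),(397,305),(410,335),(427,333),(425,345)],wedge=[(262,275),(272,310)],bottle=[(404,385)],bench=[(220,330),(330,340)]),
      side=dict(handle=[(345,271),(335,274),(325,278),(315,283)],pale=[(320,292),(305,294),(292,297)],bar=[(300,225),(328,207),(272,240)],bench=[(345,345)]))[n]
    for k,l in pts.items(): print(n,k,[(tuple(np.round(P[v,u],3).tolist()),f[v,u].tolist()) for u,v in l])
c=dict(np.load('scene.npz'))['frame'];cv2.imwrite('pics/crop0.png',cv2.resize(c[140:290,170:330],None,fx=4.5,fy=4,interpolation=cv2.INTER_CUBIC))
```

```text
scene handle [((0.511, 0.181, 0.194), [42, 64, 107]), ((0.526, 0.17, 0.182), [36, 56, 92]), ((0.546, 0.171, 0.167), [39, 59, 97]), ((0.564, 0.164, 0.15), [37, 56, 95]), ((0.577, 0.162, 0.136), [33, 48, 76])]
scene pale [((0.541, 0.255, 0.195), [102, 161, 204]), ((0.569, 0.249, 0.172), [98, 155, 197]), ((0.597, 0.238, 0.15), [104, 163, 207])]
scene rack [((0.626, 0.225, 0.142), [63, 113, 175]), ((0.609, 0.134, 0.13), [61, 109, 168]), ((0.665, 0.079, 0.008), [37, 57, 90]), ((0.537, 0.13, 0.011), [46, 71, 118])]
scene blade [((0.584, 0.131, 0.135), [57, 102, 158]), ((0.594, 0.107, 0.126), [28, 39, 60]), ((0.617, 0.096, 0.104), [29, 41, 61])]
scene bar [((0.76, -0.043, 0.039), [144, 222, 237]), ((0.788, -0.054, 0.04), [116, 180, 224]), ((0.731, -0.163, 0.038), [136, 216, 237]), ((0.7, -0.234, 0.038), [144, 223, 237]), ((0.727, -0.248, 0.04), [133, 212, 237]), ((0.716, -0.258, 0.025), [64, 99, 125])]
scene wedge [((0.558, 0.046, 0.041), [89, 136, 205]), ((0.539, -0.029, 0.014), [104, 160, 229])]
scene bottle [((0.59, -0.338, 0.09), [77, 141, 189])]
scene bench [((0.439, -0.011, -0.001), [89, 130, 173]), ((0.598, -0.14, 0.0), [96, 126, 156])]
side handle [((0.512, 0.202, 0.199), [44, 70, 126]), ((0.533, 0.199, 0.183), [24, 44, 85]), ((0.557, 0.188, 0.157), [21, 35, 69]), ((0.581, 0.178, 0.128), [31, 50, 79])]
side pale [((0.537, 0.278, 0.201), [95, 160, 209]), ((0.569, 0.269, 0.178), [86, 141, 181]), ((0.6, 0.26, 0.153), [84, 139, 180])]
side bar [((0.733, -0.123, 0.041), [167, 249, 254]), ((0.692, -0.234, 0.041), [149, 241, 255]), ((0.776, -0.037, 0.039), [87, 148, 194])]
side bench [((0.501, 0.204, -0.002), [98, 138, 177])]
```

View pics/crop0.png

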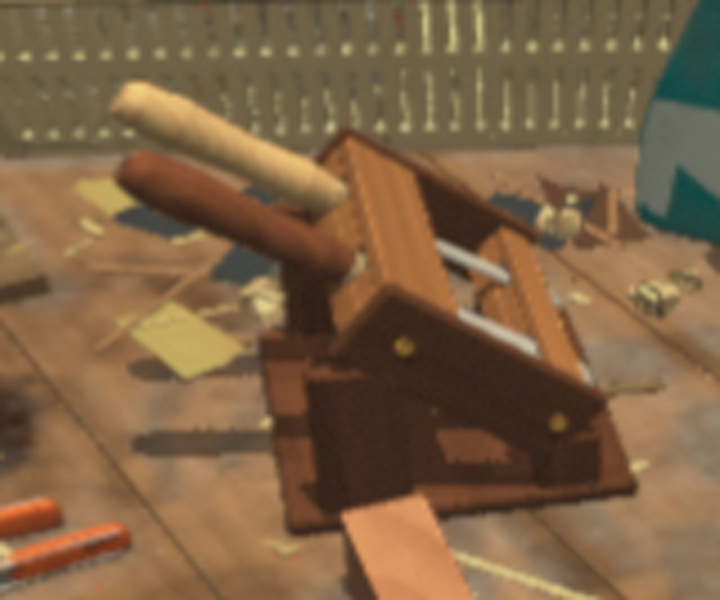

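Run:
```python
from h import *
from scipy.optimize import least_squares
H=[];B=[]
for n in ['scene','side']:
    c=dict(np.load(n+'.npz'));P=cloud(c);f=c['frame'].astype(int);b,g,r=f[...,0],f[...,1],f[...,2]
    X,Y,Z=P[...,0],P[...,1],P[...,2]
    # strip round rough axis, clear of rack
    a=np.array([.545,.183,.165]);d=np.array([.781,-.24,-.574]);d/=np.linalg.norm(d)
    t=(P-a)@d;rho=np.linalg.norm(P-a-t[...,None]*d,axis=-1)
    m=(rho<.028)&(t<.025)&(t>-.09);print(n,m.sum(),np.round(np.nanpercentile(t[m],[0,2,98]),3))
    m=cv2.erode(m.astype(np.uint8),np.ones((3,3)))>0
    H.append(P[m])
    m=(Z>.03)&(Z<.05)&(X>.6)&(X<.85)&(Y<0.02)&(Y>-.32)
    k,l,s,_=cv2.connectedComponentsWithStats(m.astype(np.uint8));i=1+np.argmax(s[1:,4]);Q=P[l==i]
    (cx,cy),(w,h),an=cv2.minAreaRect((Q[:,:2]*1000).astype(np.float32));print('bar',cx,cy,w,h,an,Q[:,2].mean())
    Q=P[m];e=cv2.minAreaRect((Q[:,:2]*1000).astype(np.float32));print(e)
def fit(Q):
    def res(p):
        d=np.array([np.cos(p[3])*np.cos(p[2]),np.sin(p[3])*np.cos(p[2]),-np.sin(p[2])])
        a=np.array([.545,p[0],p[1]]);v=Q-a
        return np.linalg.norm(v-np.outer(v@d,d),axis=1)-p[4]
    s=least_squares(res,[.185,.16,.6,-.3,.013],loss='soft_l1',f_scale=.002);return s.x,np.sqrt(np.mean(s.fun**2))
for Q in H+[np.vstack(H)]: print(len(Q),*fit(Q))
```

```text
scene 531 [-0.059 -0.057  0.023]
bar 739.1650390625 -146.8524627685547 233.43141174316406 46.761966705322266 73.59904479980469 0.039271728541818464
((761.0169677734375, -171.82952880859375), (156.54127502441406, 281.3885803222656), 4.676217555999756)
side 420 [-0.063 -0.06   0.023]
bar 737.4646606445312 -144.69287109375 237.01622009277344 50.7414665222168 73.8150863647461 0.03924684307857821
((754.887451171875, -198.02548217773438), (325.5067138671875, 178.39376831054688), 60.50266647338867)
387 [ 0.17924211  0.16273558  0.65279239 -0.32547923  0.01064159] 0.0017713492695892964
296 [ 0.18611111  0.16689872  0.6580025  -0.36392675  0.00857368] 0.0020398943141852425
683 [ 0.18161114  0.16310567  0.64042947 -0.33416032  0.01263643] 0.002309798554010792
```

Request:
jog_arm(
  targets=[
    {"claw": 0.3, "xyz": [0, 0, 5], "turn": 0},
    {"claw": 0.3, "xyz": [0, 0, 10], "turn": 0},
    {"claw": 0.3, "xyz": [2.7, -3.8, 10], "turn": 0.02},
    {"claw": 0.3, "xyz": [5.4, -7.6, 10], "turn": 0.04},
    {"claw": 0.3, "xyz": [8.1, -11.4, 10], "turn": 0.06},
    {"claw": 0.3, "xyz": [10.8, -15.2, 10], "turn": 0.08},
    {"claw": 0.3, "xyz": [13.5, -19, 10], "turn": 0.1},
    {"claw": 0.3, "xyz": [16.2, -22.8, 10], "turn": 0.12},
    {"claw": 0.3, "xyz": [18.9, -26.6, 10], "turn": 0.135},
    {"claw": 0.3, "xyz": [21.6, -30.4, 10], "turn": 0.135},
    {"claw": 0.3, "xyz": [24.3, -34.2, 10], "turn": 0.135},
    {"claw": 0.3, "xyz": [27.4, -38, 10], "turn": 0.135},
    {"claw": 0.3, "xyz": [27.4, -38, 10], "turn": 0.135},
    {"claw": 0.3, "xyz": [27.4, -38, 10], "turn": 0.135},
  ],
)

```text
time_s: 1.5
tool_pos: [0.554, 0.1778, 0.322]
orientation: [-0.0, 0.165, 0.986, -0.0]
ft_force: [0.2, 1.1, -0.7]
grip_width: 0.0565
grip_force: 0.0
```

Run:
```python
from h import *
c=cap('wrist');cv2.imwrite('pics/wrist1.png',c['frame']);print(np.round(c['cam_to_world'],3).tolist())
s=readout.read_state();print({k:np.round(s[k],4).tolist() for k in ['time_s','tool_pos','orientation','grip_width','joint_positions','ft_force']})
```

```text
[[0.325, 0.909, 0.262, 0.482], [0.946, -0.312, -0.092, 0.202], [-0.002, 0.277, -0.961, 0.484], [0.0, 0.0, 0.0, 1.0]]
{'time_s': 1.55, 'tool_pos': [0.5533, 0.1793, 0.3221], 'orientation': [-0.0005, 0.1637, 0.9865, -0.0], 'grip_width': 0.0564, 'joint_positions': [-0.5928, 0.2006, 0.2408, 1.4267, -0.048, 1.5207, 0.8878], 'ft_force': [-0.6249, 0.2322, -0.2101]}
```

View pics/wrist1.png

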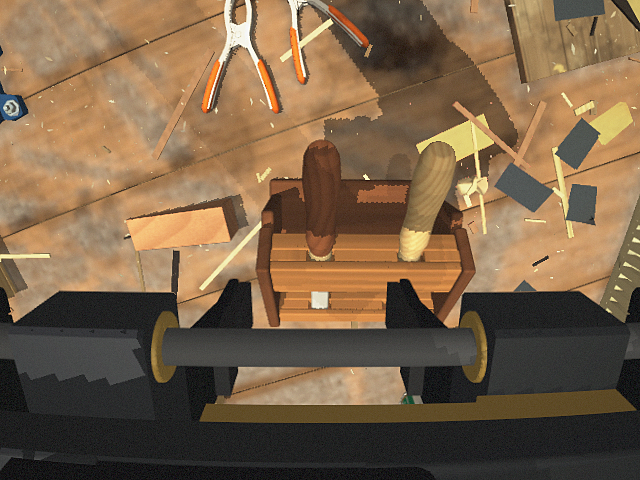

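The wrist view shows the red-brown handle from its end at (320,143) to its shoulder at (320,255), in line with the gripper. I'll refit its axis from this closer view.

Run:
```python
from h import *
from scipy.optimize import least_squares
c=dict(np.load('wrist.npz'));P=cloud(c);f=c['frame'].astype(int)
m=np.zeros(P.shape[:2],bool);m[138:252,300:345]=1
m&=(P[...,2]>.11)&(P[...,2]<.24)
Q=P[m];a=np.array([.553,.179,.157]);d=np.array([.758,-.263,-.598]);t=(Q-a)@d
rho=np.linalg.norm(Q-a-t[:,None]*d,axis=1);k=rho<.025;Q=Q[k];t=t[k];print(len(Q),t.min(),t.max(),Q[t.argmin()])
for lo,hi in [(-.055,.035),(-.06,-.01),(-.015,.035)]:
  q=Q[(t>lo)&(t<hi)]
  for r in (None,.014):
    def res(p):
        e=np.array([np.cos(p[3])*np.cos(p[2]),np.sin(p[3])*np.cos(p[2]),-np.sin(p[2])])
        v=q-np.array([.553,p[0],p[1]]);return np.linalg.norm(v-np.outer(v@e,e),axis=1)-(r or p[4])
    s=least_squares(res,[.179,.157,.64,-.334,.013],loss='soft_l1',f_scale=.002);print(s.x.round(4),np.std(s.fun).round(4))
print('profile top z:')
for T in np.arange(-.06,.05,.01):
    q=Q[abs(t-T)<.005];print(round(T,2),q.shape[0],(q.max(0)-q.min(0)).round(3), np.median(q,0).round(3))
```

```text
3908 -0.07010528948168933 0.053012234266768446 [0.50229688 0.19579673 0.20257656]
[ 0.1781  0.1586  0.6765 -0.3388  0.0129] 0.0007
[ 0.1781  0.1569  0.6761 -0.3386  0.013 ] 0.0007
[ 0.1781  0.159   0.6555 -0.3395  0.0132] 0.0007
[ 0.1781  0.1579  0.6548 -0.3393  0.013 ] 0.0007
[ 0.1781  0.1591  0.6377 -0.3361  0.012 ] 0.0005
[ 0.1781  0.1562  0.6379 -0.3374  0.013 ] 0.0006
profile top z:
-0.06 523 [0.019 0.026 0.014] [0.514 0.192 0.203]
-0.05 425 [0.019 0.027 0.015] [0.522 0.188 0.197]
-0.04 383 [0.019 0.028 0.013] [0.53  0.186 0.192]
-0.03 291 [0.019 0.027 0.015] [0.538 0.183 0.186]
-0.02 253 [0.017 0.024 0.012] [0.545 0.181 0.179]
-0.01 224 [0.017 0.024 0.013] [0.552 0.178 0.173]
0.0 220 [0.016 0.024 0.014] [0.559 0.176 0.166]
0.01 231 [0.017 0.024 0.013] [0.567 0.172 0.16 ]
0.02 225 [0.017 0.024 0.016] [0.575 0.17  0.155]
0.03 183 [0.017 0.026 0.012] [0.582 0.167 0.149]
0.04 43 [0.012 0.021 0.012] [0.587 0.167 0.143]
```

Request:
jog_arm(
  targets=[
    {"claw": 0.3, "xyz": [0, -0.1, -4], "turn": -0.008},
    {"claw": 0.3, "xyz": [0, -0.1, -8], "turn": -0.008},
    {"claw": 0.3, "xyz": [0, -0.1, -11], "turn": -0.008},
    {"claw": 0.3, "xyz": [0, -0.1, -13.5], "turn": -0.008},
    {"claw": 0.3, "xyz": [0, -0.1, -15.5], "turn": -0.008},
    {"claw": 0.3, "xyz": [0, -0.1, -17], "turn": -0.008},
    {"claw": 0.3, "xyz": [0, -0.1, -18.2], "turn": -0.008},
    {"claw": 0.3, "xyz": [0, -0.1, -18.2], "turn": -0.008},
    {"claw": 0.3, "xyz": [0, -0.1, -18.2], "turn": -0.008},
  ],
)

```text
time_s: 2.45
tool_pos: [0.5538, 0.1784, 0.1412]
orientation: [0.0, 0.167, 0.986, 0.0]
ft_force: [0.4, 0.1, 0.2]
grip_width: 0.0565
grip_force: 0.0
```

Request:
jog_arm(
  squeeze=15,
  targets=[
    {"claw": -1, "xyz": [0, 0, 0], "turn": 0},
    {"claw": -1, "xyz": [0, 0, 0], "turn": 0},
    {"claw": -1, "xyz": [0, 0, 0], "turn": 0},
    {"claw": -1, "xyz": [0, 0, 0], "turn": 0},
    {"claw": -1, "xyz": [0, 0, 0], "turn": 0},
    {"claw": -1, "xyz": [0, 0, 0], "turn": 0},
    {"claw": -1, "xyz": [0, 0, 0], "turn": 0},
  ],
)

```text
time_s: 3.15
tool_pos: [0.5538, 0.1783, 0.1409]
orientation: [0.0, 0.167, 0.986, 0.0]
ft_force: [0.3, 2.1, 2.8]
grip_width: 0.0281
grip_force: 15.0
```

Request:
jog_arm(
  targets=[
    {"claw": -1, "xyz": [-0.77, 0.27, 0.57], "turn": 0},
    {"claw": -1, "xyz": [-1.55, 0.54, 1.15], "turn": 0},
    {"claw": -1, "xyz": [-3.1, 1.09, 2.3], "turn": 0},
    {"claw": -1, "xyz": [-4.64, 1.63, 3.44], "turn": 0},
    {"claw": -1, "xyz": [-6.18, 2.18, 4.59], "turn": 0},
    {"claw": -1, "xyz": [-7.73, 2.72, 5.74], "turn": 0},
    {"claw": -1, "xyz": [-9.28, 3.26, 6.89], "turn": 0},
    {"claw": -1, "xyz": [-10.82, 3.81, 8.03], "turn": 0},
    {"claw": -1, "xyz": [-12.4, 4.35, 9.2], "turn": 0},
    {"claw": -1, "xyz": [-13.9, 4.9, 10.3], "turn": 0},
    {"claw": -1, "xyz": [-13.9, 4.9, 10.3], "turn": 0},
    {"claw": -1, "xyz": [-13.9, 4.9, 10.3], "turn": 0},
    {"claw": -1, "xyz": [-13.9, 4.9, 10.3], "turn": 0},
  ],
)

```text
time_s: 4.45
tool_pos: [0.4149, 0.2263, 0.2428]
orientation: [-0.0, 0.168, 0.986, -0.0]
ft_force: [0.7, -0.7, -1.6]
grip_width: 0.028
grip_force: 15.0
```

Run:
```python
from h import *
c=cap('scene');cv2.imwrite('pics/scene2.png',c['frame'])
s=readout.read_state();print({k:np.round(s[k],4).tolist() for k in ['time_s','tool_pos','orientation','grip_width','ft_force','grip_force']})
```

```text
{'time_s': 4.5, 'tool_pos': [0.4149, 0.2263, 0.2428], 'orientation': [-0.0004, 0.1681, 0.9858, -0.0005], 'grip_width': 0.0279, 'ft_force': [-0.1216, 0.5741, -1.8236], 'grip_force': 14.9971}
```

View pics/scene2.png

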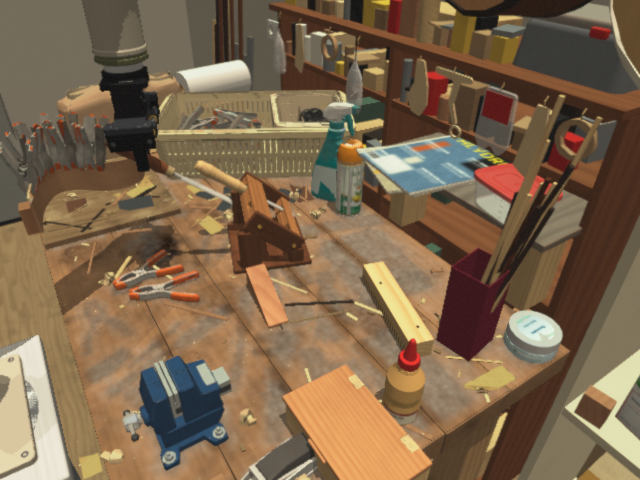

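The chisel is out, with its blade running from about (165,170) to (232,208) and clear of the rack. The jog can't pitch the tool, so I'll level the chisel by pressing its edge on free bench and letting the handle pivot between the pads. Next I'll find free space for that.

Run:
```python
from h import *
P=np.vstack([cloud(dict(np.load(n+'.npz'))).reshape(-1,3) for n in ['scene','side']])
P=P[np.isfinite(P).all(1)]
print('max z in cm, rows x, cols y from .30 to -.32 step .04')
ys=np.arange(.28,-.33,-.04);print('      ',[f'{y:5.2f}' for y in ys])
for x in np.arange(.22,.80,.04):
    r=[]
    for y in ys:
        q=P[(abs(P[:,0]-x)<.02)&(abs(P[:,1]-y)<.02),2];r.append(f'{np.percentile(q,98)*100:5.1f}' if len(q)>5 else '  ?  ')
    print(f'{x:.2f}',' '.join(r))
# chisel pitch now: blade/handle points in vertical plane through grip along yaw
c=dict(np.load('scene.npz'));Q=cloud(c).reshape(-1,3);u=np.array([np.cos(-.338),np.sin(-.338)])
v=Q[:,:2]-[.4149,.2263];s=v@u;l=v@[-u[1],u[0]];k=(abs(l)<.02)&(s>.03)&(s<.16)&(Q[:,2]>.12)&(Q[:,2]<.28)
for a in np.arange(.03,.17,.01):
    q=Q[k&(abs(s-a)<.005)];print(round(a,2),len(q),q[:,2].max().round(3) if len(q) else '',(np.median(q,0)).round(3) if len(q) else '')
```

```text
max z in cm, rows x, cols y from .30 to -.32 step .04
       [' 0.28', ' 0.24', ' 0.20', ' 0.16', ' 0.12', ' 0.08', ' 0.04', ' 0.00', '-0.04', '-0.08', '-0.12', '-0.16', '-0.20', '-0.24', '-0.28', '-0.32']
0.22  67.7  67.0   0.1   0.1   0.1   0.1   0.1   0.1   0.1   0.1   0.1   7.0   6.2   ?     ?     ?  
0.26   0.2   0.2   0.1   0.1   0.1   0.1   0.0   0.1   0.1   0.2  10.1  11.6  11.4   1.8   ?     ?  
0.30   0.3   1.7   1.7   0.2   0.1   0.1   0.1   0.1   0.0   ?    12.0  12.0  11.9   1.1   0.5   ?  
0.34   0.5   7.6   1.9  35.5   0.5   0.3   0.3   0.2   2.8   ?    11.7  11.9  11.7   1.4   1.7   2.8
0.38   1.6  52.0  53.1  40.0  35.5   0.5   0.3   0.3   0.2   0.4   ?     9.2   9.1   1.2   2.8   4.8
0.42   1.9  37.5  52.9  41.2  35.5   1.8   0.4   0.3   0.3   0.3   0.3   0.2   1.4   0.9   4.6   5.0
0.46  35.4  35.4  52.4   1.8   0.3   0.3   0.4   0.4   0.3   0.3   0.3   0.3   0.3   6.6   6.7   6.7
0.50   0.4   0.4  20.6   0.3   0.3   0.3   0.3   0.3   0.9   0.3   0.3   0.3   0.4   6.7   6.7   6.7
0.54  20.6  19.7  19.5  16.9  10.0   5.0   4.6   3.2   1.9   0.3   0.3   0.3   0.3   6
[... 377 characters left out ...]
  0.5   3.5   4.2   4.2   4.2   2.9   0.3
0.74   7.4   7.5   1.1   0.8   0.3   0.3   0.3   0.3   4.2   4.3   4.3   4.3   4.2  16.4   3.8   0.3
0.78   0.5   1.9   0.4   0.3   0.3   0.3   0.3   0.3   4.2   4.3   4.2   3.9   1.7  17.1  20.3  17.0
0.03 40 0.251 [0.443 0.206 0.241]
0.04 74 0.247 [0.45  0.205 0.234]
0.05 53 0.236 [0.459 0.204 0.228]
0.06 27 0.221 [0.471 0.203 0.215]
0.07 29 0.214 [0.479 0.198 0.208]
0.08 31 0.206 [0.489 0.195 0.2  ]
0.09 35 0.198 [0.499 0.192 0.193]
0.1 32 0.191 [0.508 0.187 0.186]
0.11 29 0.184 [0.517 0.184 0.178]
0.12 31 0.175 [0.526 0.18  0.171]
0.13 28 0.171 [0.536 0.178 0.164]
0.14 29 0.162 [0.546 0.174 0.157]
0.15 21 0.154 [0.554 0.173 0.15 ]
0.16 0  
0.17 0
```

Request:
jog_arm(
  targets=[
    {"claw": -1, "xyz": [0, 0, 3], "turn": 0},
    {"claw": -1, "xyz": [0, 0, 6], "turn": 0},
    {"claw": -1, "xyz": [0, -1, 8], "turn": 0},
    {"claw": -1, "xyz": [1, -4, 8], "turn": 0},
    {"claw": -1, "xyz": [2, -8, 8], "turn": 0},
    {"claw": -1, "xyz": [3, -12, 8], "turn": 0},
    {"claw": -1, "xyz": [4, -16, 8], "turn": 0},
    {"claw": -1, "xyz": [5.5, -20, 8], "turn": 0},
    {"claw": -1, "xyz": [7, -24, 8], "turn": 0},
    {"claw": -1, "xyz": [8.5, -28, 8], "turn": 0},
    {"claw": -1, "xyz": [9.5, -30.6, 8], "turn": 0},
    {"claw": -1, "xyz": [9.5, -30.6, 5], "turn": 0},
    {"claw": -1, "xyz": [9.5, -30.6, 1], "turn": 0},
    {"claw": -1, "xyz": [9.5, -30.6, -3], "turn": 0},
    {"claw": -1, "xyz": [9.5, -30.6, -7], "turn": 0},
    {"claw": -1, "xyz": [9.5, -30.6, -10], "turn": 0},
    {"claw": -1, "xyz": [9.5, -30.6, -12], "turn": 0},
    {"claw": -1, "xyz": [9.5, -30.6, -13], "turn": 0},
    {"claw": -1, "xyz": [9.5, -30.6, -13], "turn": 0},
  ],
)

```text
time_s: 6.4
tool_pos: [0.5088, -0.0794, 0.1124]
orientation: [-0.001, 0.168, 0.986, -0.001]
ft_force: [0.3, -0.2, -0.5]
grip_width: 0.028
grip_force: 15.0
```

Request:
jog_arm(
  squeeze=10,
  targets=[
    {"claw": -1, "xyz": [0, 0, -0.6], "turn": 0},
    {"claw": -1, "xyz": [0, 0, -1.2], "turn": 0},
    {"claw": -1, "xyz": [-0.5, 0.2, -2.0], "turn": 0},
    {"claw": -1, "xyz": [-1.08, 0.38, -2.8], "turn": 0},
    {"claw": -1, "xyz": [-1.5, 0.54, -3.7], "turn": 0},
    {"claw": -1, "xyz": [-1.98, 0.7, -4.55], "turn": 0},
    {"claw": -1, "xyz": [-2.4, 0.83, -5.4], "turn": 0},
    {"claw": -1, "xyz": [-2.73, 0.96, -6.35], "turn": 0},
  ],
)

```text
time_s: 7.2
tool_pos: [0.4819, -0.0692, 0.0494]
orientation: [0.0, 0.168, 0.986, 0.0]
ft_force: [-1.0, 0.4, -1.2]
grip_width: 0.0278
grip_force: 10.0
```

Run:
```python
from h import *
c=cap('scene');cv2.imwrite('pics/crop3.png',cv2.resize(c['frame'][200:400,120:440],None,fx=2.4,fy=2.4))
```

```text
(no output)
```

View pics/crop3.png

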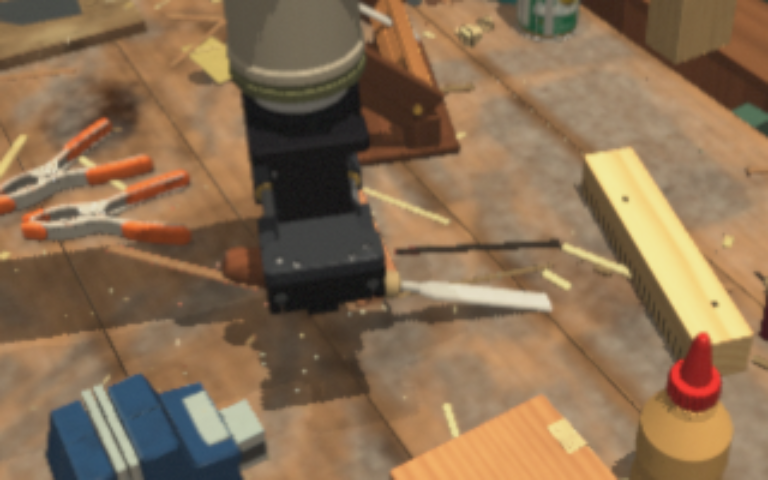

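The chisel is pivoting as planned. In the crop the blade tip rests on the bench at about (550,303), and the bar, wedge and bottle haven't moved. I'll continue the arc.

Request:
jog_arm(
  targets=[
    {"claw": -1, "xyz": [-0.3, 0.1, -0.95], "turn": 0},
    {"claw": -1, "xyz": [-0.57, 0.2, -1.9], "turn": 0},
    {"claw": -1, "xyz": [-0.72, 0.25, -2.6], "turn": 0},
    {"claw": -1, "xyz": [-0.85, 0.3, -3.2], "turn": 0},
    {"claw": -1, "xyz": [-0.95, 0.34, -3.8], "turn": 0},
    {"claw": -1, "xyz": [-1.04, 0.37, -4.3], "turn": 0},
    {"claw": -1, "xyz": [-1.04, 0.37, -4.3], "turn": 0},
    {"claw": -1, "xyz": [-1.04, 0.37, -4.3], "turn": 0},
  ],
)

```text
time_s: 8.05
tool_pos: [0.4719, -0.0658, 0.0071]
orientation: [-0.0, 0.168, 0.986, 0.0]
ft_force: [0.1, 0.8, -1.8]
grip_width: 0.0284
grip_force: 10.0
```

Request:
jog_arm(
  squeeze=25,
  targets=[
    {"claw": -1, "xyz": [0, 0, 0], "turn": 0},
    {"claw": -1, "xyz": [0, 0, 0], "turn": 0},
    {"claw": -1, "xyz": [0, 0, 1], "turn": 0},
    {"claw": -1, "xyz": [0, 0, 3], "turn": 0},
    {"claw": -1, "xyz": [0, 0, 6], "turn": 0},
    {"claw": -1, "xyz": [0, 0, 9], "turn": 0},
    {"claw": -1, "xyz": [0, 0, 11.5], "turn": 0},
    {"claw": -1, "xyz": [0, 0, 13], "turn": 0},
    {"claw": -1, "xyz": [0, 0, 13], "turn": 0},
    {"claw": -1, "xyz": [0, 0, 13], "turn": 0},
  ],
)

```text
time_s: 9.05
tool_pos: [0.4718, -0.0657, 0.137]
orientation: [0.0, 0.168, 0.986, 0.0]
ft_force: [-0.9, 0.5, -2.6]
grip_width: 0.028
grip_force: 25.0
```

```bash
cat > m.py <<'E'
from h import *
s=readout.read_state();tp=np.array(s['tool_pos']);print({k:np.round(s[k],4).tolist() for k in ['time_s','tool_pos','orientation','grip_width','ft_force','grip_force']})
for n in ['scene','side']:
    c=cap(n);P=cloud(c);q=P.reshape(-1,3);v=q-tp
    yaw=-.338;u=np.array([np.cos(yaw),np.sin(yaw)]);a=v[:,:2]@u;l=v[:,:2]@[-u[1],u[0]]
    k=(a>.085)&(a<.22)&(abs(l)<.03)&(abs(v[:,2]-.01)<.035);Q=q[k]
    print(n,len(Q))
    if len(Q)<20: continue
    m=Q.mean(0);U,S,V=np.linalg.svd(Q-m);d=V[0]*np.sign(V[0][0]);nn=V[2]*np.sign(V[2][2])
    print(' dir yaw %.1f pitch %.1f'%(np.degrees(np.arctan2(d[1],d[0])),np.degrees(np.arcsin(d[2]))),'normal',nn.round(3),'thick',S/np.sqrt(len(Q)),'tilt %.1f'%np.degrees(np.arccos(nn[2])))
    t=(Q-m)@d;print(' tip',Q[t>t.max()-.006].mean(0).round(4),'ext',(m+d*t.max()).round(4),'tip-tcp',(m+d*t.max()-tp).round(4))
    cv2.imwrite(f'pics/{n}_m.png',c['frame'])
E
python3 m.py
```

```text
{'time_s': 9.05, 'tool_pos': [0.4718, -0.0657, 0.137], 'orientation': [0.0002, 0.1676, 0.9859, 0.0002], 'grip_width': 0.028, 'ft_force': [-0.8871, 0.5159, -2.5606], 'grip_force': 24.9995}
scene 394
 dir yaw -19.3 pitch -7.1 normal [ 0.117 -0.042  0.992] thick [0.03032117 0.00496902 0.00122963] tilt 7.1
 tip [ 0.6483 -0.1284  0.1283] ext [ 0.6508 -0.1314  0.1291] tip-tcp [ 0.179  -0.0658 -0.008 ]
side 161
 dir yaw -19.6 pitch -7.1 normal [0.142 0.032 0.989] thick [0.02801098 0.00510087 0.00175573] tilt 8.4
 tip [ 0.6451 -0.125   0.1292] ext [ 0.6489 -0.1258  0.1297] tip-tcp [ 0.1771 -0.0601 -0.0073]
```

Request:
jog_arm(
  targets=[
    {"claw": -1, "xyz": [0, 0, 1.3], "turn": 0.02},
    {"claw": -1, "xyz": [2, -0.6, 1.3], "turn": 0.054},
    {"claw": -1, "xyz": [4, -1.3, 1.3], "turn": 0.054},
    {"claw": -1, "xyz": [6, -1.9, 1.3], "turn": 0.054},
    {"claw": -1, "xyz": [7.5, -2.4, 1.3], "turn": 0.054},
    {"claw": -1, "xyz": [8.5, -2.7, 1.3], "turn": 0.054},
    {"claw": -1, "xyz": [8.5, -2.7, 1.3], "turn": 0.054},
    {"claw": -1, "xyz": [8.5, -2.7, 1.3], "turn": 0.054},
    {"claw": -1, "xyz": [8.5, -2.7, 1.3], "turn": 0.054},
    {"claw": -1, "xyz": [8.5, -2.7, 1.3], "turn": 0.054},
  ],
)

```text
time_s: 10.15
tool_pos: [0.5564, -0.0924, 0.1502]
orientation: [-0.0, 0.141, 0.99, 0.0]
ft_force: [-0.2, 0.5, -1.6]
grip_width: 0.0273
grip_force: 25.0
```

```bash
sed -i 's/yaw=-.338/yaw=-.284/' m.py; python3 m.py
python3 - <<'E'
from h import *
a=cv2.imread('pics/scene_m.png')[150:400,180:500];b=cv2.imread('pics/side_m.png')[150:400,180:500];cv2.imwrite('pics/end.png',cv2.resize(np.vstack([a,b]),None,fx=1.2,fy=1.2))
c=dict(np.load('scene.npz'));P=cloud(c)
Z=P[...,2];m=(Z>.03)&(Z<.05)&(P[...,0]>.6)&(P[...,0]<.85)&(P[...,1]<0.02)&(P[...,1]>-.27)
print(cv2.minAreaRect((P[m][:,:2]*1000).astype(np.float32)))
E
```

```text
{'time_s': 10.15, 'tool_pos': [0.5564, -0.0924, 0.1502], 'orientation': [-0.0, 0.1408, 0.99, 0.0003], 'grip_width': 0.0273, 'ft_force': [-0.2237, 0.4931, -1.6469], 'grip_force': 24.9995}
scene 375
 dir yaw -15.3 pitch -6.2 normal [ 0.085 -0.096  0.992] thick [0.0303287  0.0050252  0.00127566] tilt 7.4
 tip [ 0.7357 -0.1456  0.1417] ext [ 0.7378 -0.1476  0.1434] tip-tcp [ 0.1814 -0.0552 -0.0068]
side 148
 dir yaw -16.3 pitch -7.3 normal [ 0.129 -0.012  0.992] thick [0.0284146  0.00537231 0.00171123] tilt 7.5
 tip [ 0.734  -0.1426  0.1423] ext [ 0.7368 -0.1423  0.1433] tip-tcp [ 0.1804 -0.0499 -0.0069]
((739.7675170898438, -147.86941528320312), (236.08004760742188, 80.55836486816406), 83.28593444824219)
```

View pics/end.png

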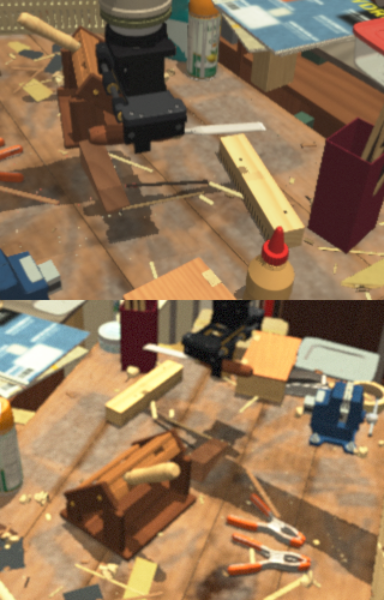

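The final view shows the blade tip at (265,127) in the upper crop, square over the bar and clear of everything. Measured, the edge is within about 2 mm of the bar's middle in plan, about 10 cm above its top, and the blade tilts about 7°. The rack, bar, wedge and bottle all look undisturbed.

```bash
python3 -c "
from rig import arm;print(arm.finish_job())"
```

```text
the job is handed in; nothing more can be done
None
```

The job is handed in with the broad chisel held still and square across the bar. Its upper face is up and tilted about 7°, and its edge is about 10 cm above the bar's middle, within about 2 mm in plan. I saw nothing else disturbed; the interface gave no verdict.

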